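# Sort the left-hand and right-hand shelf brackets

## Task

Sort the two L-shaped plywood shelf brackets, one left-hand and one right-hand: put the left-hand bracket into the wooden tray on your left and the right-hand bracket, its mirror image, into the tray on your right. Leave each lying flat on the floor of its tray, pin upward. With the pin up and the long leg pointing away from you, the short leg of a left-hand bracket points to the left.

Things in the scene. Friction and masses are not known exactly. Their poses are not given: they have to be found in the camera images.
- left_bracket: left-hand bracket: loose flat plywood L, 18 mm thick, about 50 g, pin up. Long leg 84x22 mm; short leg 52x22 (with the corner); pin 8 mm thick, 12 tall, near the short leg's end. From above, long leg pointing away, the short leg (near end) points left. Origin: underside, long leg's midline, 46 mm from the corner end, 38 from its free end: grip here. x: along long leg to its free end; z up; short leg toward +y
- right_bracket: right-hand bracket: loose flat plywood L, 18 mm thick, about 50 g, pin up. Long leg 84x22 mm; short leg 52x22 (with the corner); pin 8 mm thick, 12 tall, near the short leg's end. From above, long leg pointing away, the short leg (near end) points right. Origin: underside, long leg's midline, 46 mm from the corner end, 38 from its free end: grip here. x: along long leg to its free end; z up; short leg toward -y
- left_tray: the tray on the robot's left: open wooden tray, fixed, 166 (x) x 130 (y) x 30 mm high outside; walls and floor 6 mm thick (inside 154 x 118 mm, inner floor 6 mm above the bench). Looks the same as the right tray. Origin: centre of its underside, on the bench; x roughly away from the robot, z up
- right_tray: the tray on the robot's right: open wooden tray, fixed, 166 (x) x 130 (y) x 30 mm high outside; walls and floor 6 mm thick (inside 154 x 118 mm, inner floor 6 mm above the bench). Looks the same as the left tray. Origin: centre of its underside, on the bench; x roughly away from the robot, z up
Mind the look-alikes: they are no part of the job. What is shaped like the left_bracket but turquoise is not meant.

How it is judged:
By the outcome, as a careful person would: the job done as asked, in the order asked, and still so for the second after the job is handed in, with the robot touching nothing.
It also fails if it takes over 45 s, if anything falls off the work surface, if the arm or the gripper's body presses on something with over 40 N, if the wrist force passes 120 N, or if a joint passes its speed limit or range.

## Robot

A 7-joint arm with a two-finger parallel gripper is mounted at the origin on a cart in front of the work surface, level with it; the furniture and walls round the work are solid. World frame = base frame: x ahead of the robot, y to its left, z up, the work surface at z = 0. Lengths are in mm, angles in rad, forces in N, time in s.
With the tool pointing down it reaches from about 425 to 950 mm from the base axis. Payload 4.7 kg.
Tool frame: the origin (TCP) lies at the very end of the fingers, on their centre line; the grasp point (between the pads) lies 19 mm behind it; z points along the fingers, y is the line along which they close (so a half turn about z gives the same grasp; the last joint's range is limited). The gripper opens to 85 mm and grips with 20 to 120 N. Pads are 22 mm wide; open, the fingers measure 114 mm over their backs; the gripper's body (76 mm by 85 mm) begins 54 mm behind the grasp point. The pads swing forward as they close: fully open they stand 13 mm farther back than shut.
Start: joints at [-1.312, 0.469, -0.049, 1.532, 0.024, 1.141, -0.082], TCP at [191.553, 647.268, 231.335] pointing down, gripper open.
Joint ranges: [-2.59, 2.59], [-0.33, 1.99], [-1.39, 1.29], [0.1, 2.45], [-1.04, 4.18], [0.21, 1.99], [-2.66, 2.66]. Speed limits (rad/s): [2.57, 2.57, 3.14, 3.14, 3.14, 3.14, 3.14].

## Interface

Orientations are given as a rotation vector (axis times angle).
In Python, from rig import env, grab_frame, camera_params gives the robot as it stands.
- The arm moves only by the shell command python3 -m crank 'ROWS' [FORCE]. ROWS is JSON, a list of rows, each a list of 3 entries, a list of its own where there are three numbers: the closure, from -1 (fully open) to 1 (shut), then the shift along the tool's x, y, z in mm, then the turn, a rotation vector about the tool's x, y, z in degrees. In form: [[gripper, [x, y, z], [wx, wy, wz]], ...]. A call has 1 to 10 rows; each row is the pose to reach, as a shift and turn from the pose commanded when the call began, along the tool's axes at that moment; what a row does not reach only later rows make up. A row lasts 1/12 s, in which the tool goes at most 41.7 mm and 7.16 degrees, less where a joint would pass 70% of its speed; a pose out of reach is approached as far as the arm can. A call with a gripper value outside its range is refused whole. The fingers move at their own pace and stop on an object; FORCE is the grip in N (left out, the last holds). Time passes only in rows, so rows that repeat a pose let the fingers close. It gives the time, the measured TCP pose, the force, the opening and the grip force at its end, in the units of the state.
- env.get_obs(): the state, without advancing time (a new reading comes with each control period).
- grab_frame(name): name is "scene" or "side" or "wrist"; returns the picture (420x560x3 uint8, red, green, blue); there is no depth.
- camera_params(name): a dict with "fx", "fy", "cx", "cy" (pixels), "rvec" (rotation vector, rad) and "tvec" (3), from world to camera coordinates, as OpenCV has them. Camera axes: x right, y down, z forward; pixel columns grow to the right and rows downward; lengths in mm; the calibration is good to about 2 mm. A picture is of the moment at which its call begins: read the wrist's pose just before it. camera_params takes no time and is no camera call; for the wrist camera it gives the pose at the moment of the call.
- env.hand_in(): hands the job in; it is judged then, once.
The state is a dict: "clock": time; "qpos": joint angles; "qd": joint speeds; "joint_torque": joint torques, N m; "ee_pos": TCP position; "tool_rot": TCP orientation; "force": force on the tool from outside, world axes, zero at the start; "wrist_torque": the same for the moment, N m; "grip_width": finger opening in mm; "finger_force": force on a finger pad.
Only numpy, scipy, OpenCV 4.12 (cv2) and the standard library are available. Lean on these libraries where they do the work, as an engineer would, in place of code of your own. Each camera call takes 0.05 s, during which the arm holds its last target. There are 200 camera calls.

## Working session

There is one attempt and no reset: what is moved stays moved. The work goes in short steps, Python scripts to look and compute and a shell command to move; the robot and the scene stay as the last step left them, time stands still between calls to the robot, and variables do not carry over. Pictures are saved under pics/ and viewed, at most 11 in all, crops included, and the job is handed in when it is done.

```bash
mkdir -p pics; ls
python3 - <<'E'
from rig import env, grab_frame, camera_params
import cv2
o=env.get_obs(); print(o['clock'],o['ee_pos'],o['tool_rot'],o['grip_width'])
for n in ("scene","side"):
    cv2.imwrite(f"pics/{n}0.png",grab_frame(n)[:,:,::-1]); print(n,camera_params(n))
E
```

```text
pics
0.0 [191.40761293 646.67844614 230.22963823] [-4.50408811e-01 -3.10892949e+00  3.09992491e-03] 85.3218903701662
scene {'fx': 454.7081753564366, 'fy': 454.7081753564366, 'cx': 282.47325340354513, 'cy': 202.85971261523437, 'rvec': array([ 2.14165383, -0.64805336,  0.29214593]), 'tvec': array([-472.1376428 ,  221.91984285,  633.82736668])}
side {'fx': 507.00096573371246, 'fy': 507.00096573371246, 'cx': 275.2221047334997, 'cy': 211.8158097938416, 'rvec': array([ 0.52578383, -2.52893491,  1.44727786]), 'tvec': array([520.78244602, 165.81442568, 754.37465343])}
```

View pics/scene0.png

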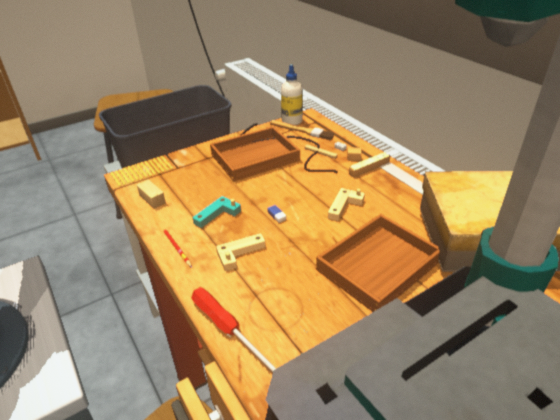

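View pics/side0.png

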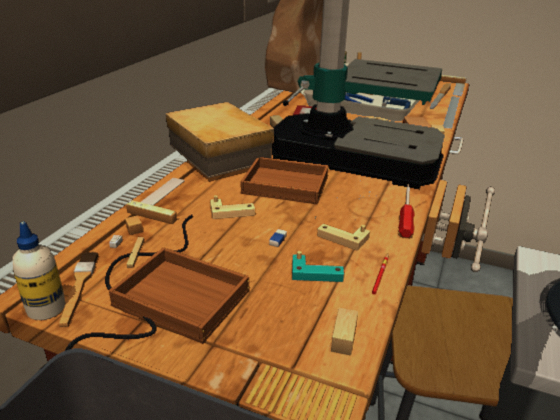

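The scene picture shows pale L's at (242,250) and (345,203), with trays at (255,152) and (380,258). In the side view the pale L's are at (343,235) and (232,208). What could be mistaken for them: the turquoise L at scene (217,210) (not meant), the straight pale block at (370,164), and the block at (151,194). The two pale L's with pins are the targets. I'll check them in a close crop.

```bash
cat > h.py <<'E'
import numpy as np, cv2
from rig import env, grab_frame, camera_params
def ray(p,uv,z):
    R=cv2.Rodrigues(np.array(p['rvec']))[0]; C=-R.T@p['tvec']
    d=R.T@np.array([(uv[0]-p['cx'])/p['fx'],(uv[1]-p['cy'])/p['fy'],1]); return (C+d*(z-C[2])/d[2])[:2].round(1)
E
python3 - <<'E'
from h import *
s=cv2.imread('pics/scene0.png');d=cv2.imread('pics/side0.png')
def c(i,x,y): return cv2.resize(i[y:y+50,x:x+66],(396,300),interpolation=cv2.INTER_CUBIC)
cv2.imwrite('pics/crop0.png',np.vstack([np.hstack([c(s,208,226),c(s,313,178)]),np.hstack([c(d,310,212),c(d,200,185)])]))
S=camera_params('scene');D=camera_params('side')
for uv in [(242,250),(345,203)]: print('scene br',ray(S,uv,18))
for uv in [(343,235),(232,210)]: print('side br',ray(D,uv,18))
# tray rim corners z=30
for uv in [(211,153),(274,129),(299,151),(233,177),(317,263),(382,217),(438,250),(377,304)]: print('scene tray',ray(S,uv,30 if uv not in[(233,177),(377,304)] else 0))
for uv in [(112,287),(171,253),(248,285),(258,160),(328,167)]: print('side tray',ray(D,uv,30))
E
```

```text
scene br [446.5 -53.8]
scene br [674.3 -50.7]
side br [445.5 -29.4]
side br [667.3 -25.3]
scene tray [536.4 248.2]
scene tray [710.3 261.7]
scene tray [701.  142.9]
scene tray [550.5 176.7]
scene tray [ 526.  -160.4]
scene tray [ 691.9 -132.6]
scene tray [ 708.  -248.2]
scene tray [ 567.9 -259.7]
side tray [716.9 269.8]
side tray [685.2 159.3]
side tray [533.8 182.3]
side tray [ 706.4 -231.9]
side tray [ 550.1 -264.6]
```

View pics/crop0.png

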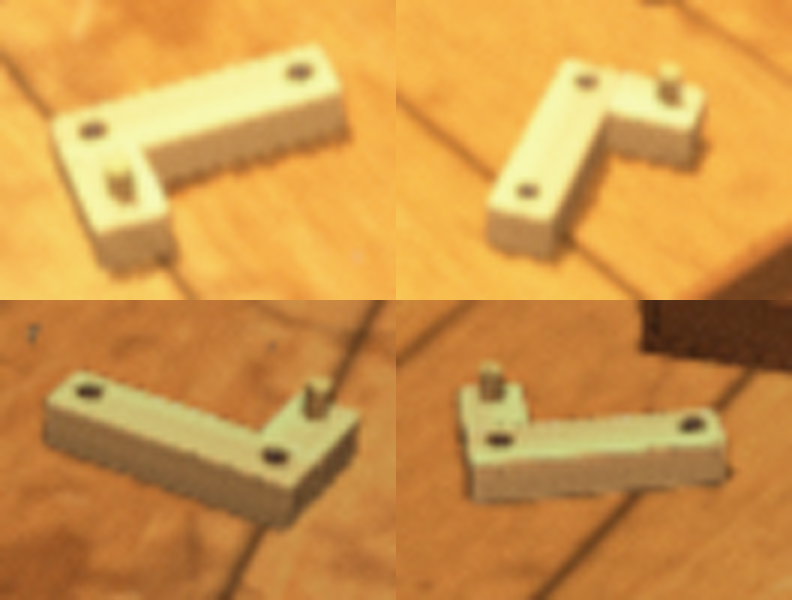

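The crop confirms both are pale L's with the pin up. Bracket A, with its corner at scene (223,248), has its short leg to the right of the long leg, so it is right-hand. Bracket B, with its corner at (345,191), has its short leg to the left, so it is left-hand. I'll triangulate the hole pairs next.

```bash
cat >> h.py <<'E'
from scipy.spatial.transform import Rotation as Ro
def go(xyz,yaw=None):
    """shift in tool axes and z-turn to TCP xyz with tool-x heading yaw(deg) (mod 180)"""
    o=env.get_obs(); R=Ro.from_rotvec(o['tool_rot']).as_matrix()
    cur=np.degrees(np.arctan2(R[1,0],R[0,0])); t=None if yaw is None else -((yaw-cur+90)%180-90)
    print('t',round(o['clock'],2),'pos',np.round(o['ee_pos'],1),'yaw',round(cur,1),'q7',round(o['qpos'][6],2),'grip',round(o['grip_width'],1),
      '-> shift',np.round(R.T@(np.array(xyz)-o['ee_pos']),1),'turn z',t)
E
python3 - <<'E'
from h import *
S=camera_params('scene');D=camera_params('side')
P={'A':[((258,238),(325,227)),((223.3,247.7),(355.8,238))],'B':[((334.8,209.7),(249.5,205.8)),((344.7,191.5),(217.3,208.3))]}
def M(p): return np.diag([p['fx'],p['fy'],1])@np.eye(3)@np.hstack([cv2.Rodrigues(np.array(p['rvec']))[0],np.array(p['tvec']).reshape(3,1)])
def n(p,uv): return np.array([[uv[0]-p['cx']],[uv[1]-p['cy']]],float)
for k,v in P.items():
    W=[]
    for s,d in v:
        X=cv2.triangulatePoints(M(S),M(D),n(S,s),n(D,d))[:,0]; X=X[:3]/X[3]; W.append(X)
        print(k,X.round(1),'z18:',ray(S,s,18),ray(D,d,18))
    e=W[0]-W[1]; m=(W[0]+W[1])/2; u=e[:2]/np.hypot(*e[:2])
    print('len',np.hypot(*e[:2]).round(1),'yaw',np.degrees(np.arctan2(e[1],e[0])).round(1),'origin',(m[:2]+u*4*-1*-1).round(1))
    go([*m[:2],150],np.degrees(np.arctan2(e[1],e[0])))
E
```

```text
A [484.3 -42.7  17.6] z18: [484.7 -42.8] [483.6 -41.7]
A [422.4 -30.3  17.6] z18: [422.7 -30.6] [421.8 -29.5]
len 63.1 yaw -11.3 origin [457.2 -37.3]
t 0.1 pos [191.4 646.7 230.4] yaw 163.5 q7 -0.08 grip 85.4 -> shift [-445.  -580.7   81.4] turn z -5.224288998748506
B [644.8 -55.8  17.3] z18: [645.3 -56. ] [643.5 -54.1]
B [697.6 -20.8  17.3] z18: [697.8 -21.1] [696.2 -19.1]
len 63.3 yaw -146.4 origin [667.9 -40.5]
t 0.1 pos [191.4 646.7 230.4] yaw 163.5 q7 -0.08 grip 85.4 -> shift [-654.5 -520.6   81.3] turn z -50.07944030836552
```

```bash
python3 -c "
from h import *
go([560,190,250]); R=Ro.from_rotvec(env.get_obs()['tool_rot']).as_matrix(); print(R.round(3))"
```

```text
t 0.1 pos [191.4 646.7 230.4] yaw 163.5 q7 -0.08 grip 85.4 -> shift [-483.  -333.4  -19. ] turn z None
[[-0.959  0.284 -0.   ]
 [ 0.284  0.959 -0.002]
 [-0.    -0.002 -1.   ]]
```

```bash
python3 -m crank '[[-1,[-34,-24,-2],[0,0,7]],[-1,[-68,-47,-3],[0,0,14]],[-1,[-102,-71,-4],[0,0,21]],[-1,[-137,-94,-5],[0,0,28]],[-1,[-171,-118,-7],[0,0,35]],[-1,[-205,-142,-8],[0,0,42]],[-1,[-239,-165,-9],[0,0,49]],[-1,[-273,-189,-11],[0,0,56]],[-1,[-307,-212,-12],[0,0,63]],[-1,[-342,-236,-13],[0,0,70]]]'; python3 -c "
from h import *
go([560,190,250],33.6)"
```

```text
clock: 0.93
ee_pos: [452.6, 322.7, 244.2]
tool_rot: [-2.159, -2.282, 0.0]
force: [0.9, 0.0, 0.6]
grip_width: 85.2
finger_force: 0.0
t 0.93 pos [452.6 322.7 244.2] yaw 93.2 q7 -0.54 grip 85.2 -> shift [-138.4   99.8   -5.8] turn z 59.58066211964783
```

```bash
python3 -m crank '[[-1,[-28,20,-1],[0,0,7]],[-1,[-56,40,-2],[0,0,14]],[-1,[-84,60,-4],[0,0,21]],[-1,[-112,80,-5],[0,0,28]],[-1,[-138,100,-6],[0,0,35]],[-1,[-138,100,-6],[0,0,42]],[-1,[-138,100,-6],[0,0,49]],[-1,[-138,100,-6],[0,0,56]],[-1,[-138,100,-6],[0,0,60]],[-1,[-138,100,-6],[0,0,60]]]'; python3 -c "
from h import *
go([668,-40.5,120],33.6)
w=camera_params('wrist'); cv2.imwrite('pics/w1.png',grab_frame('wrist')[:,:,::-1]); cv2.imwrite('pics/s1.png',grab_frame('side')[:,:,::-1]); import pickle; pickle.dump(w,open('w1.pkl','wb'))"
```

```text
clock: 1.77
ee_pos: [560.0, 192.9, 249.7]
tool_rot: [3.008, 0.904, -0.002]
force: [-0.1, -0.1, 0.2]
grip_width: 85.0
finger_force: 0.0
t 1.77 pos [560.  192.9 249.7] yaw 33.4 q7 -1.18 grip 85.0 -> shift [-38.4 254.3 129.8] turn z -0.1510396101503204
```

View pics/w1.png

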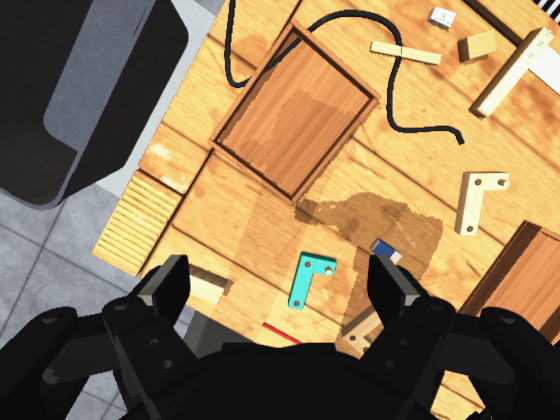

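The wrist view shows the whole left tray, with rim corners at (296,23), (379,98), (294,203) and (211,143). The left-hand bracket has its holes at (478,182) and (470,230). The corner of the right tray is at (529,222).

```bash
python3 -c "
from h import *
import pickle; w=pickle.load(open('w1.pkl','rb'))
c=np.array([ray(w,u,30) for u in [(296,23),(379,98),(294,203),(211,143)]]); print(c.tolist(),c.mean(0),[np.hypot(*(c[i]-c[i-1])).round() for i in range(4)])
print(cv2.minAreaRect(c.astype(np.float32)))
print('B',ray(w,(470,230),18),ray(w,(478,182),18),'Rtray',ray(w,(529,222),30),ray(w,(460,315),30))"
python3 -m crank '[[-1,[-5,36,5],[0,0,0]],[-1,[-10,73,15],[0,0,0]],[-1,[-15,109,35],[0,0,0]],[-1,[-20,145,50],[0,0,0]],[-1,[-26,182,65],[0,0,0]],[-1,[-32,218,80],[0,0,0]],[-1,[-38,254,100],[0,0,0]],[-1,[-38,254,130],[0,0,0]],[-1,[-38,254,150],[0,0,0]],[-1,[-38,254,150],[0,0,0]]]'
python3 -c "
from h import *
go([668,-40.5,3],33.6)
w=camera_params('wrist'); cv2.imwrite('pics/w2.png',grab_frame('wrist')[:,:,::-1]);import pickle; pickle.dump(w,open('w2.pkl','wb'))"
```

```text
[[713.0, 271.4], [702.8, 149.7], [547.1, 160.5], [553.5, 284.1]] [629.1   216.425] [np.float64(160.0), np.float64(122.0), np.float64(156.0), np.float64(124.0)]
((628.340087890625, 216.08615112304688), (123.7180404663086, 160.00482177734375), 85.4474868774414)
B [643.2 -57.2] [696.4 -20.6] Rtray [ 691.8 -103. ] [ 541.5 -124.4]
clock: 2.7
ee_pos: [665.5, -40.1, 95.2]
tool_rot: [-3.005, -0.905, 0.014]
force: [-0.6, 1.0, -0.7]
grip_width: 85.4
finger_force: 0.0
t 2.7 pos [665.5 -40.1  95.2] yaw 33.5 q7 -0.66 grip 85.4 -> shift [ 2.5  2.2 92.2] turn z -0.08806702699743596
```

View pics/w2.png

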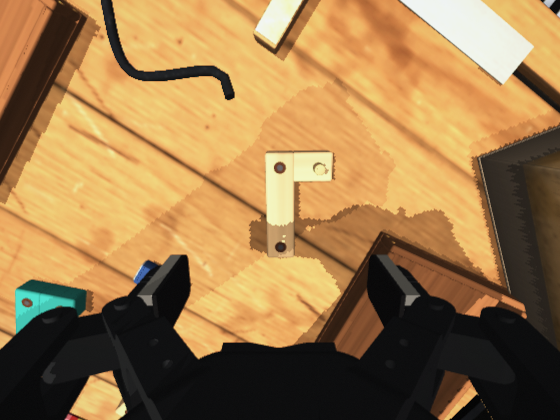

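The bracket sits centred and aligned between the fingers: holes at (279,168) and (281,247), pin at (320,169). The right tray's nearest rim corner is at (385,235), so I'll check the finger clearance.

```bash
python3 -c "
from h import *
import pickle; w=pickle.load(open('w2.pkl','rb'))
f,c=ray(w,(281,247),18),ray(w,(279.5,168),18); u=(f-c)/np.hypot(*(f-c)); print(f,c,np.hypot(*(f-c)),np.degrees(np.arctan2(*u[::-1])),'orig',(f+c)/2+4*u)
k=ray(w,(385,235),30);o=(f+c)/2+4*u;print('corner',k,'rel',(k-o)@u,(k-o)@[-u[1],u[0]], ray(w,(525,305),30))
go([*o,3],np.degrees(np.arctan2(*u[::-1])))"
```

```text
[644.1 -56.7] [695.7 -20.9] 62.802866176632435 -145.2471468110175 orig [666.61352579 -41.08015071]
corner [ 699.2 -112.2] rel 13.767341969102349 77.00890571455339 [ 714.4 -241.6]
t 2.75 pos [667.1 -39.6  97.8] yaw 33.6 q7 -0.66 grip 85.4 -> shift [-0.8  1.3 94.8] turn z -1.188065779023617
```

```bash
python3 -m crank '[[-0.4,[-1,1,32],[0,0,-1]],[-0.4,[-1,1,64],[0,0,-1]],[-0.4,[-1,1,84],[0,0,-1]],[-0.4,[-1,1,94],[0,0,-1]],[-0.4,[-1,1,94],[0,0,-1]],[1,[-1,1,94],[0,0,-1]],[1,[-1,1,94],[0,0,-1]],[1,[-1,1,94],[0,0,-1]],[1,[-1,1,94],[0,0,-1]],[1,[-1,1,94],[0,0,-1]]]' 40
python3 -c "
from h import *
go([629,216,180],0)"
```

```text
clock: 3.58
ee_pos: [670.2, -41.3, 8.6]
tool_rot: [2.999, 0.932, 0.006]
force: [-0.0, 1.2, 6.2]
grip_width: 20.9
finger_force: 40.0
t 3.58 pos [670.2 -41.3   8.6] yaw 34.5 q7 -0.59 grip 20.9 -> shift [ 112.5 -235.  -171.5] turn z 34.52453981648952
```

```bash
python3 -c "
from h import *
go([626,231,110],-4.4)"
```

```text
t 3.58 pos [670.2 -41.3   8.6] yaw 34.5 q7 -0.59 grip 20.9 -> shift [ 118.3 -249.2 -101.5] turn z 38.92453981648952
```

```bash
python3 -m crank '[[1,[0,0,-20],[0,0,0]],[1,[0,0,-55],[0,0,0]],[1,[5,-11,-90],[0,0,4]],[1,[20,-42,-102],[0,0,9]],[1,[36,-77,-102],[0,0,14]],[1,[53,-112,-102],[0,0,19]],[1,[70,-147,-102],[0,0,25]],[1,[86,-182,-102],[0,0,31]],[1,[103,-217,-102],[0,0,36]],[1,[118,-249,-102],[0,0,39]]]'
python3 -m crank '[[1,[0,0,0],[0,0,0]],[1,[0,0,0],[0,0,0]]]'
python3 -c "
from h import *
go([626,231,12],-4.4)
cv2.imwrite('pics/s3.png',grab_frame('side')[150:420,0:400,::-1])"
```

```text
clock: 4.42
ee_pos: [623.9, 233.9, 108.8]
tool_rot: [-3.138, 0.127, -0.001]
force: [-0.6, 0.1, -0.6]
grip_width: 20.3
finger_force: 39.3
clock: 4.58
ee_pos: [623.6, 235.1, 108.1]
tool_rot: [-3.138, 0.112, 0.001]
force: [0.4, -0.4, -0.3]
grip_width: 21.1
finger_force: 39.3
t 4.58 pos [623.6 235.1 108.1] yaw -4.1 q7 -1.62 grip 21.1 -> shift [ 2.8  4.  96. ] turn z 0.3182088228209068
```

View pics/s3.png

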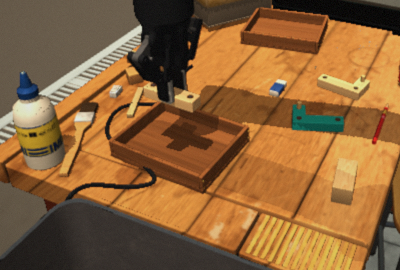

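The side view shows the bracket held level over the left tray, with its shadow inside. I'll lower it, release, retreat, then swing to bracket A.

```bash
python3 -m crank '[[1,[1,2,32],[0,0,0]],[1,[3,4,64],[0,0,0]],[1,[3,4,82],[0,0,0]],[1,[3,4,92],[0,0,0]],[1,[3,4,92],[0,0,0]],[1,[3,4,92],[0,0,0]],[0.1,[3,4,92],[0,0,0]],[0.1,[3,4,92],[0,0,0]],[0.1,[3,4,92],[0,0,0]],[0.1,[3,4,70],[0,0,0]]]'
python3 -m crank '[[0.1,[0,0,-40],[0,0,0]],[0.1,[0,0,-80],[0,0,0]],[0.1,[0,0,-120],[0,0,0]],[0.1,[0,0,-140],[0,0,0]],[-0.4,[0,0,-140],[0,0,0]]]'
python3 -c "
from h import *
go([457,-37,110],-11.3)
w=camera_params('wrist');cv2.imwrite('pics/w4.png',grab_frame('wrist')[:,:,::-1])
o=env.get_obs();print(np.arctan2(o['ee_pos'][1],o['ee_pos'][0])*57.3)"
```

```text
clock: 5.47
ee_pos: [624.6, 226.3, 35.4]
tool_rot: [3.137, -0.122, -0.01]
force: [-0.7, -0.1, 0.9]
grip_width: 38.4
finger_force: 0.0
clock: 5.88
ee_pos: [630.8, 226.8, 185.0]
tool_rot: [-3.134, 0.123, -0.016]
force: [0.2, -0.1, 0.6]
grip_width: 48.9
finger_force: 0.0
t 5.88 pos [630.8 226.8 185. ] yaw -4.5 q7 -1.66 grip 48.9 -> shift [-153.4  277.    72. ] turn z 6.805531398087638
19.82679011001178
```

View pics/w4.png

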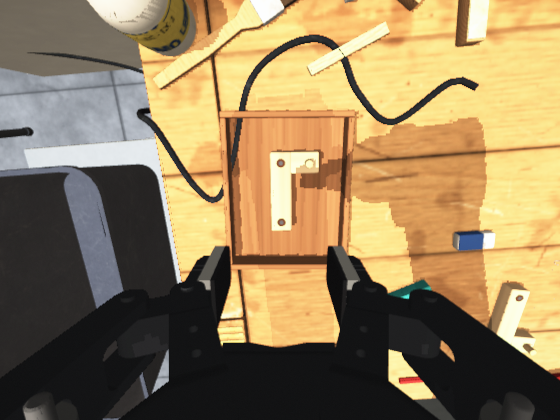

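The left-hand bracket lies flat inside the left tray with the pin up (bracket at about (290,190), tray spanning 222–355 × 112–268). Next is bracket A.

```bash
python3 -m crank '[[-0.4,[-17,31,5],[0,0,1]],[-0.4,[-34,62,10],[0,0,2]],[-0.4,[-51,92,20],[0,0,3]],[-0.4,[-68,123,30],[0,0,4]],[-0.4,[-85,154,40],[0,0,5]],[-0.4,[-102,185,50],[0,0,6]],[-0.4,[-119,216,60],[0,0,7]],[-0.4,[-136,246,72],[0,0,7]],[-0.4,[-153,277,72],[0,0,7]],[-0.4,[-153,277,72],[0,0,7]]]'
python3 -m crank '[[-0.4,[0,0,0],[0,0,0]],[-0.4,[0,0,0],[0,0,0]]]'
python3 -c "
from h import *
go([457,-37,4],-11.3)
w=camera_params('wrist'); cv2.imwrite('pics/w5.png',grab_frame('wrist')[:,:,::-1]);import pickle; pickle.dump(w,open('w5.pkl','wb'))"
```

```text
clock: 6.77
ee_pos: [446.9, -42.7, 104.8]
tool_rot: [3.123, -0.329, -0.01]
force: [-1.0, -0.3, 0.5]
grip_width: 60.0
finger_force: 0.0
clock: 6.93
ee_pos: [453.1, -37.1, 105.9]
tool_rot: [-3.126, 0.314, 0.001]
force: [-0.3, 0.9, -0.7]
grip_width: 59.4
finger_force: 0.0
t 6.93 pos [453.1 -37.1 105.9] yaw -11.5 q7 -1.33 grip 59.4 -> shift [  3.9  -0.9 101.9] turn z -0.174501649353914
```

View pics/w5.png

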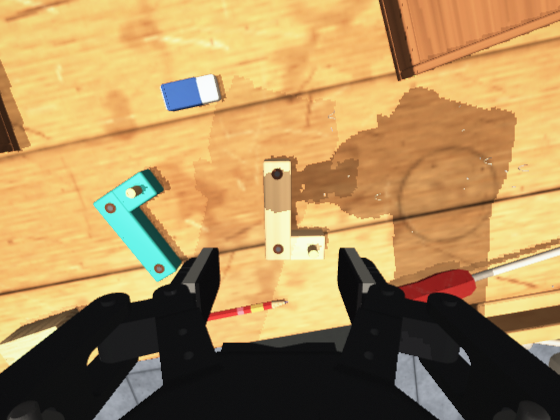

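Bracket A is between the fingers, with holes at (277,174) and (278,249). The turquoise one's nearest point is at (180,268), clear of the fingers.

```bash
python3 -c "
from h import *
import pickle; w=pickle.load(open('w5.pkl','rb'))
f,c=ray(w,(277.5,174),18),ray(w,(278.5,249),18); u=(f-c)/np.hypot(*(f-c)); print(f,c,np.hypot(*(f-c)))
o=(f+c)/2+4*u;k=ray(w,(182,268),18);print('orig',o,'turq rel',(k-o)@u,(k-o)@[-u[1],u[0]])
go([*o,4],np.degrees(np.arctan2(*u[::-1])))
print(ray(w,(402,78),30),ray(w,(402,78),0))"
```

```text
[482.8 -42.8] [421.  -31.2] 62.879249359387245
orig [455.83134464 -37.7379223 ] turq rel -51.86348486443392 82.07890603944537
t 6.98 pos [453.6 -36.7 106. ] yaw -11.4 q7 -1.33 grip 59.4 -> shift [  2.4   0.6 102. ] turn z -0.7686216570474755
[ 532.2 -138.6] [ 533.8 -150.6]
```

```bash
python3 -m crank '[[-0.4,[2,1,34],[0,0,-1]],[-0.4,[2,1,68],[0,0,-1]],[-0.4,[2,1,90],[0,0,-1]],[-0.4,[2,1,101],[0,0,-1]],[-0.4,[2,1,101],[0,0,-1]],[1,[2,1,101],[0,0,-1]],[1,[2,1,101],[0,0,-1]],[1,[2,1,101],[0,0,-1]],[1,[2,1,101],[0,0,-1]],[1,[2,1,101],[0,0,-1]]]' 40
python3 -m crank '[[1,[0,0,-20],[0,0,0]],[1,[0,0,-60],[0,0,0]],[1,[0,0,-100],[0,0,0]],[1,[0,0,-140],[0,0,0]],[1,[35,0,-150],[0,0,0]],[1,[70,0,-160],[0,0,0]],[1,[100,0,-160],[0,0,0]],[1,[100,0,-160],[0,0,0]],[1,[100,0,-160],[0,0,0]],[1,[100,0,-160],[0,0,0]]]'
python3 -c "
from h import *
go([620,-190,110],8)
w=camera_params('wrist'); cv2.imwrite('pics/w6.png',grab_frame('wrist')[:,:,::-1]);import pickle; pickle.dump(w,open('w6.pkl','wb'))"
```

```text
clock: 7.82
ee_pos: [456.1, -38.6, 6.3]
tool_rot: [-3.128, 0.286, -0.004]
force: [-0.5, 1.0, 6.2]
grip_width: 20.7
finger_force: 40.0
clock: 8.65
ee_pos: [551.9, -57.3, 164.7]
tool_rot: [-3.128, 0.288, 0.003]
force: [-0.6, -0.2, -1.0]
grip_width: 21.2
finger_force: 39.5
t 8.65 pos [551.9 -57.3 164.7] yaw -10.5 q7 -1.3 grip 21.2 -> shift [ 91.3 118.   54.6] turn z -18.52494517742177
```

View pics/w6.png

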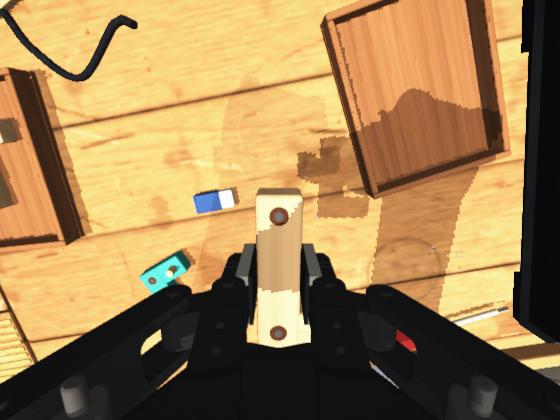

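The bracket is held level. The right tray's rim corners are at (323,20) far-left, (372,197) near-left and (509,150) near-right.

```bash
python3 -c "
from h import *
import pickle; w=pickle.load(open('w6.pkl','rb'))
a,b,c=[ray(w,u,30) for u in [(323,20),(372,197),(509,150)]]; print(a,b,c,np.hypot(*(a-b)),np.hypot(*(b-c)))
m=(a+c)/2; y=np.degrees(np.arctan2(*(a-b)[::-1])); y2=np.degrees(np.arctan2(*(b-c)[::-1]))-90; print('centre',m,y,y2)
t=np.radians((y+y2)/2); R=np.array([[np.cos(t),-np.sin(t)],[np.sin(t),np.cos(t)]])
o=m-R@[-4,-15]; print('origin target',o); go([*o,110],np.degrees(t))"
```

```text
[ 691.8 -120.5] [ 535.8 -145.4] [ 557.3 -272.5] 157.9747131663799 128.9056243924213
centre [ 624.55 -196.5 ] 9.06878885570576 9.601158795204668
origin target [ 626.06393491 -181.04982197]
t 8.7 pos [551.6 -57.2 164.7] yaw -10.5 q7 -1.3 grip 20.9 -> shift [ 95.9 108.2  54.4] turn z -19.86413354686998
```

```bash
python3 -m crank '[[1,[24,27,0],[0,0,-5]],[1,[48,54,0],[0,0,-10]],[1,[72,81,10],[0,0,-15]],[1,[96,108,25],[0,0,-20]],[1,[96,108,50],[0,0,-20]],[1,[96,108,75],[0,0,-20]],[1,[96,108,95],[0,0,-20]],[1,[96,108,95],[0,0,-20]],[1,[96,108,95],[0,0,-20]]]'
python3 -c "
from h import *
go([626,-181,12],9.3)
cv2.imwrite('pics/s7.png',grab_frame('scene')[150:400,200:500,::-1])"
```

```text
clock: 9.45
ee_pos: [626.5, -180.4, 69.5]
tool_rot: [-3.13, -0.26, 0.004]
force: [-0.2, -0.4, -0.7]
grip_width: 20.8
finger_force: 39.6
t 9.45 pos [ 626.5 -180.4   69.5] yaw 9.5 q7 -0.74 grip 20.8 -> shift [-0.4  0.6 57.5] turn z 0.18958337454343166
```

View pics/s7.png

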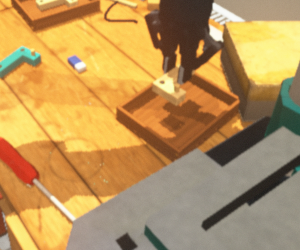

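The scene view shows the bracket over the right tray at crop (168,90). I'll lower it, release and retreat.

```bash
python3 -m crank '[[1,[0,0,25],[0,0,0]],[1,[0,0,45],[0,0,0]],[1,[0,0,56],[0,0,0]],[1,[0,0,56],[0,0,0]],[1,[0,0,56],[0,0,0]],[0.1,[0,0,56],[0,0,0]],[0.1,[0,0,56],[0,0,0]],[0.1,[0,0,56],[0,0,0]],[0.1,[0,0,56],[0,0,0]],[0.1,[0,0,35],[0,0,0]]]'
python3 -m crank '[[0.1,[0,0,-40],[0,0,0]],[0.1,[0,0,-80],[0,0,0]],[0.1,[0,0,-120],[0,0,0]],[0.1,[0,0,-140],[0,0,0]],[0.1,[0,0,-140],[0,0,0]],[0.1,[0,0,-140],[0,0,0]]]'
python3 -c "
from h import *
go([626,-181,12])
cv2.imwrite('pics/w8.png',np.hstack([grab_frame('wrist')[60:320,150:420],grab_frame('side')[140:400,80:380]])[:,:,::-1])"
```

```text
clock: 10.33
ee_pos: [625.7, -179.6, 32.5]
tool_rot: [-3.128, -0.261, 0.009]
force: [0.3, 0.0, -1.0]
grip_width: 38.4
finger_force: 0.0
clock: 10.83
ee_pos: [628.6, -181.1, 176.9]
tool_rot: [3.13, 0.26, 0.005]
force: [0.7, 0.8, -0.7]
grip_width: 38.5
finger_force: 0.0
t 10.83 pos [ 628.6 -181.1  176.9] yaw 9.5 q7 -0.81 grip 38.5 -> shift [ -3.1  -0.6 164.9] turn z None
```

View pics/w8.png

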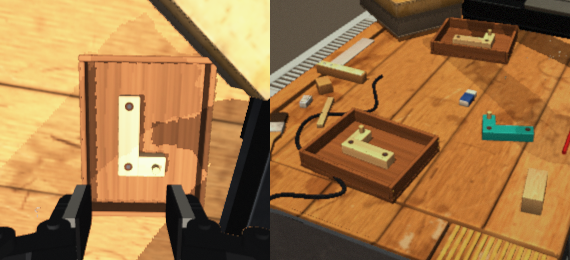

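Both brackets lie flat in their trays with pins up: the right-hand one at wrist crop (135,140), the left-hand one at side crop (365,148). The gripper is clear of both.

```bash
python3 -c "
from rig import env
print(env.hand_in())"
```

```text
the job is handed in; nothing more can be done
None
```

The left-hand bracket is in the left tray and the right-hand bracket is in the right tray, both flat with pins up; I handed the job in at about 11 s, and no verdict came back.

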